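# Re-index a prosthetic socket on its swing-arm stand

### The arm

A 6-joint arm with a two-finger parallel gripper is mounted at the origin on the work surface. World frame = base frame: x ahead of the robot, y to its left, z up, the work surface at z = 0. Lengths are in m, angles in rad, forces in N, time in s.
With the tool pointing down it reaches from about 0.35 to 0.975 m from the base axis. Payload 7.1 kg.
Tool frame: the origin (TCP) lies midway between the tips of the shut fingers; the grasp point (between the pads) lies 19 mm behind it; z points along the fingers, y is the line along which they close (so a half turn about z gives the same grasp; the last joint's range is limited). The gripper opens to 88 mm and grips with 3 to 60 N. Pads are 20 mm wide; open, the fingers measure 115 mm over their backs; the gripper's body (75 mm by 178 mm) begins 61 mm behind the grasp point.
Start: joints at [-1.157, 0.423, 1.63, -0, 1.089, -0.019], TCP at [0.262, -0.567, 0.223] pointing down, gripper open.
Joint ranges: [-3, 3], [-0.9, 2.11], [0.09, 2.58], [-1.31, 4.45], [0.11, 2.69], [-2.54, 2.54]. Speed limits (rad/s): [2.39, 2.39, 3.01, 3.14, 3.14, 3.14].

### API

Orientations are given as a unit quaternion [w, x, y, z].
In Python, from station import move_pose, movel, movej, command_gripper, wait, inverse_kinematics, read_camera, camera_info, MotionError, job_done, get_time, get_joint_pos, get_qvel, get_effort, get_tcp_pos, get_ee_rot, get_ft_force, get_ft_torque, get_grip_width, get_finger_force gives the robot as it stands. Calls block until the motion is done:
- move_pose(position, orientation): joint-space move of the TCP to a pose.
- movel(position, frame=None, v=0.15, until_force=None): straight line of the TCP; frame=None keeps the orientation; v is the mean speed in m/s. With until_force (N) it stops when the force on the tool has changed by that much, and returns True; else False.
- movej(angles): joint-space move.
- command_gripper(opening): opening from 0.0 (shut) to 1.0 (fully open); the grip force is fixed at half the most; returns when the fingers have stopped.
- wait(seconds).
- inverse_kinematics(position, orientation): joint angles nearest the present ones, or None.
- read_camera(name): name is "scene" or "side" or "wrist"; returns the picture (420x560x3 uint8, red, green, blue); there is no depth.
- camera_info(name): a dict with "intrinsics" (3x3 intrinsics, pixels), "T" (4x4, takes a point from camera to world coordinates); the wrist camera has in their place "tool_from_camera" (4x4, takes a point from camera to tool coordinates, whose origin is the TCP and whose axes are the flange's). Camera axes: x right, y up, looking along -z (the intrinsics and any distortion apply to the point x, -y, -z); pixel columns grow to the right and rows downward; lengths in m; the calibration is good to about 2 mm. The wrist camera is an equidistant fisheye: a pixel r from the principal point sees the ray r / f radians off the axis. A picture is of the moment at which its call begins: read the wrist's pose just before it. camera_info takes no time and is no camera call.
A pose or a line that the arm cannot do raises MotionError and nothing moves.
- job_done(): hands the job in; it is judged then, once.
Readings, each from a call of its own:
- get_time(): time.
- get_joint_pos(): joint angles.
- get_qvel(): joint speeds.
- get_effort(): joint torques, N m.
- get_tcp_pos(): TCP position.
- get_ee_rot(): TCP orientation.
- get_ft_force(): force on the tool from outside, world axes, zero at the start.
- get_ft_torque(): the same for the moment, N m.
- get_grip_width(): opening from 0.0 (shut) to 1.0 (fully open).
- get_finger_force(): force on a finger pad.
Only numpy, scipy, OpenCV 4.12 (cv2) and the standard library are available. Lean on these libraries where they do the work, as an engineer would, in place of code of your own. Each camera call takes 0.05 s, during which the arm holds its last target. There are 200 camera calls.

### The job

Turn the prosthetic socket to its next working position: pull up the red index plunger and twist it clockwise so that it stays out by itself, then swing the arm by the tube on top of the socket until its red pointer stands at the yellow disc. Twist the plunger back and feel for the notch there with the arm until the pin has dropped fully home, and leave the things lying around where they are.

Things in the scene. Friction and masses are not known exactly. Their poses are not given: they have to be found in the camera images.
- fixture: Indexing stand, screwed to the bench: blue base plate 130 x 240 x 16 mm. Origin: on the swing arm's vertical pivot axis, at bench height; z up. Its +y points from the pivot to the plunger (85 mm away), the arm lies roughly along its -y, its x is the direction of the red grip bar when the plunger is locked. The blue bridge and the steel collar on it reach 76 mm above the bench.
- bridge (a point): Under the blue bridge, on the plunger's axis, 40 mm above the bench: top of the steel notched plate (10 mm thick) that turns with the arm. Five notches, 11.4 mm wide, about 0.3 rad of swing apart; the pin (9 mm) has 1 mm play each way. The notch in use is hidden here. At the start the pin is in the middle notch; each disc marks one other notch.
- plunger (a joint): Raise of the plunger, m: 0 = pin fully home in a notch; 0.008 = pin rides on top of the plate, missing the notch (swing the arm slowly and the spring snaps it into a notch passing under it, which blocks the arm); 0.012 = held out, brass cross-pin on top of the collar; 0.020 = upper stop. A spring pulls it down with 6 to 10 N. The knob can be twisted only above 0.0125.
- knob (a joint): Twist of the plunger knob, rad: 0 = cross-pin in line with the collar's slot, so that it can drop; grows clockwise seen from above, stop at 1.5. Raised and twisted by more than 0.4 (best a quarter turn), the cross-pin rests on the collar and the plunger stays out by itself. Turns easily (0.02 Nm).
- knob_grip (a point): Centre of the red grip bar on the plunger: 36 mm long along its x, 16 mm thick along its y (pinch so, from above), 30 mm tall (15 mm above and below this point), on a red flange of 34 mm diameter. 103 mm above the bench when home. Turns and rises with the plunger.
- tube_top (a point): Top centre of the aluminium tube (30 mm diameter, 48 mm bare below this point, then a 44 mm flange) upright on the black carbon socket (108 mm wide, 46 to 158 mm above the bench) of the swing arm. 226 mm above the bench, 140 mm from the pivot axis. Grip it to swing the arm (0.85 rad to either side of the middle); it stays where left; 2 to 3 N move it while the plunger is out.
- pointer_tip (a point): Outer tip of the thin red pointer at the arm's end, below the socket, 36 mm above the bench, 220 mm from the pivot axis, in line with pivot and tube.
- disc_yellow: Yellow marker disc, 34 mm in diameter, 3 mm thick, stuck on the bench about 225 mm from the pivot axis; origin at its underside's centre. The four discs (in any order) were placed by hand: they show their notches only roughly, up to 22 mm off, so the exact arm angle must be felt. This is the wanted one.
- disc_white: White marker disc, 34 mm in diameter, 3 mm thick, stuck on the bench about 225 mm from the pivot axis; origin at its underside's centre. The four discs (in any order) were placed by hand: they show their notches only roughly, up to 22 mm off, so the exact arm angle must be felt.
- disc_blue: Blue marker disc, 34 mm in diameter, 3 mm thick, stuck on the bench about 225 mm from the pivot axis; origin at its underside's centre. The four discs (in any order) were placed by hand: they show their notches only roughly, up to 22 mm off, so the exact arm angle must be felt.
- disc_green: Green marker disc, 34 mm in diameter, 3 mm thick, stuck on the bench about 225 mm from the pivot axis; origin at its underside's centre. The four discs (in any order) were placed by hand: they show their notches only roughly, up to 22 mm off, so the exact arm angle must be felt.
- shod_foot: Bystander, to be left alone: a running shoe, navy with white sole, 270 x 92 mm, with a black prosthetic ankle standing out of it to 155 mm. Origin at the centre of its underside.
- spare_tube: Bystander, to be left alone: a loose upright aluminium tube, 30 mm in diameter, 70 mm tall (not the tube on the arm). Origin at the centre of its underside.
- adapter: Bystander, to be left alone: a loose steel pyramid adapter, 48 mm disc, 24 mm tall. Origin at the centre of its underside.
- pliers: Bystander, to be left alone: pliers with red handles, 160 mm long, lying flat. Origin at the centre of its underside.
- mask_box: Bystander, to be left alone: a white paper box with green lid, 130 x 190 x 114 mm. Origin at the centre of its underside.
- screwdriver: Bystander, to be left alone: an orange-handled screwdriver, 160 mm long, lying flat. Origin at the centre of its underside.

How it is judged:
On the way, in this order (a step that is already met when the one before it is completed fails the run):
1. the plunger stays out by itself, twisted and raised, with the gripper off it, before the pointer is at the yellow disc (value of joint plunger above 0.01 m and value of joint knob above 0.4 rad and contact force between the fingers and knob below 0.1 N and horizontal distance between pointer_tip and disc_yellow above 0.035 m), for 0.2 s.
2. the pointer is brought to the yellow disc (within 35 mm) while the plunger is still held out (value of joint plunger above 0.01 m and horizontal distance between pointer_tip and disc_yellow below 0.035 m), for 0.2 s.
At the end, for the whole second after the job is handed in: The plunger is fully home (raised less than 2 mm, knob twisted less than 0.2 rad) in the notch of the yellow disc (pointer tip within 32 mm of the disc's centre, seen from above), and nothing is held (value of joint plunger below 0.002 m and value of joint knob below 0.2 rad and horizontal distance between pointer_tip and disc_yellow below 0.032 m); the robot touches nothing.
It fails at once if a bystander is moved by more than 30 mm (distance of any of shod_foot, spare_tube, adapter, pliers, mask_box, screwdriver from where it was at the start of the episode above 0.03 m).
It also fails if it takes over 70 s, if anything falls off the work surface, if the arm or the gripper's body presses on something with over 40 N, if the wrist force passes 120 N, or if a joint passes its speed limit or range.

## Working session

There is one attempt and no reset: what is moved stays moved. The work goes in short steps, each a Python script; the robot and the scene stay as the last script left them, time stands still between calls to the robot, and variables do not carry over. Pictures are saved under pics/ and viewed, at most 10 in all, crops included, and the job is handed in when it is done.

```bash
mkdir -p pics
python3 - <<'E'
from station import *
import cv2,numpy as np
for n in ("scene","side"):
    cv2.imwrite(f"pics/{n}0.png",read_camera(n)[:,:,::-1]); c=camera_info(n); print(n,np.round(c["intrinsics"],1).tolist(),np.round(c["T"],3).tolist(),[k for k in c])
print(get_time(),get_ee_rot(),camera_info("wrist"))
E
```

```text
scene [[512.0, 0.0, 284.9], [0.0, 512.0, 204.7], [0.0, 0.0, 1.0]] [[0.156, -0.69, 0.706, 1.577], [0.988, 0.117, -0.103, -0.144], [-0.011, 0.714, 0.7, 1.173], [0.0, 0.0, 0.0, 1.0]] ['intrinsics', 'T']
side [[491.2, 0.0, 286.8], [0.0, 491.2, 213.0], [0.0, 0.0, 1.0]] [[0.936, 0.239, -0.258, 0.265], [-0.352, 0.606, -0.713, -0.884], [-0.015, 0.758, 0.652, 1.013], [0.0, 0.0, 0.0, 1.0]] ['intrinsics', 'T']
0.1 [-6.75432657e-04  9.76675901e-01  2.14717734e-01 -1.48690862e-04] {'intrinsics': array([[325.1922621 ,   0.        , 280.96173193],
       [  0.        , 325.1922621 , 207.19116691],
       [  0.        ,   0.        ,   1.        ]]), 'tool_from_camera': array([[-3.58803424e-04,  9.55615162e-01,  2.94617605e-01,
         8.02068167e-02],
       [ 9.99999873e-01,  4.47001820e-04, -2.32023942e-04,
         1.76977111e-04],
       [-3.53420203e-04,  2.94617485e-01, -9.55615201e-01,
        -1.62025533e-01],
       [ 0.00000000e+00,  0.00000000e+00,  0.00000000e+00,
         1.00000000e+00]])}
```

View pics/scene0.png

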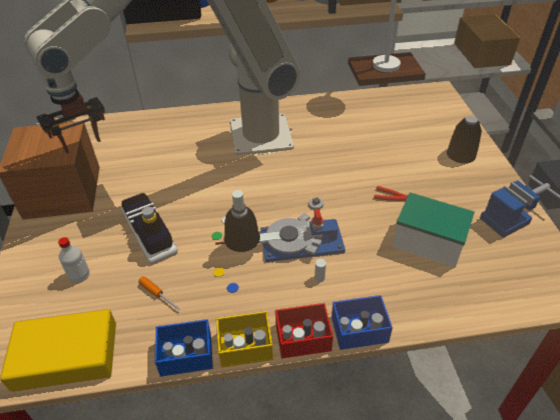

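View pics/side0.png

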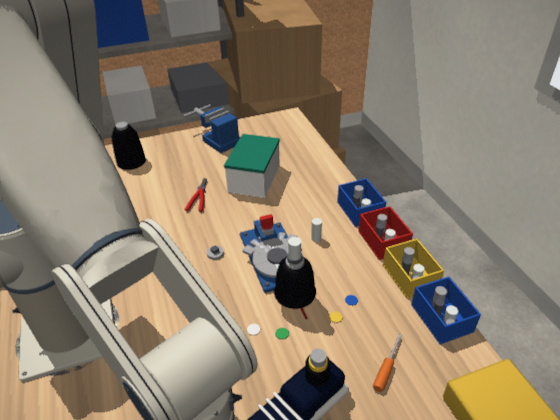

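Scene view: tube top about (238,195), knob (318,212), discs blue (233,288), yellow (219,272) and green (217,236). Side view: tube (294,241), knob (266,218), discs white (253,329), green (282,333), yellow (335,317) and blue (351,300). Next I'll enlarge both views.

Run:
```python
import cv2,numpy as np
a=cv2.imread("pics/scene0.png")[170:300,205:355]; b=cv2.imread("pics/side0.png")[205:345,230:370]
a=cv2.resize(a,None,fx=4,fy=4,interpolation=cv2.INTER_CUBIC)[:520]; b=cv2.resize(b,None,fx=4,fy=4,interpolation=cv2.INTER_CUBIC)
cv2.imwrite("pics/a.png",a);cv2.imwrite("pics/b.png",b)
```

```text
(no output)
```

View pics/a.png

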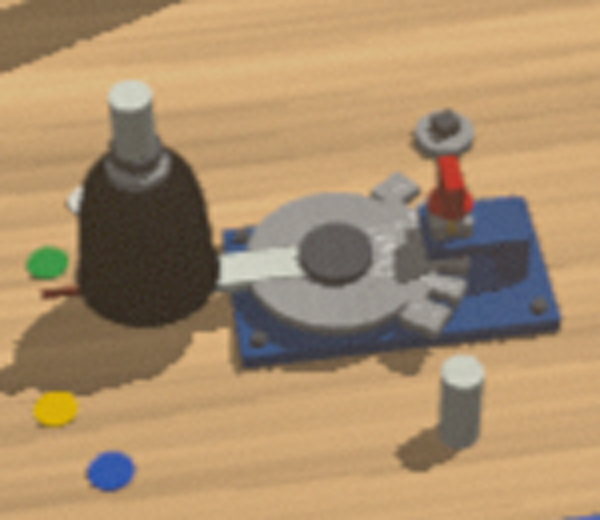

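View pics/b.png

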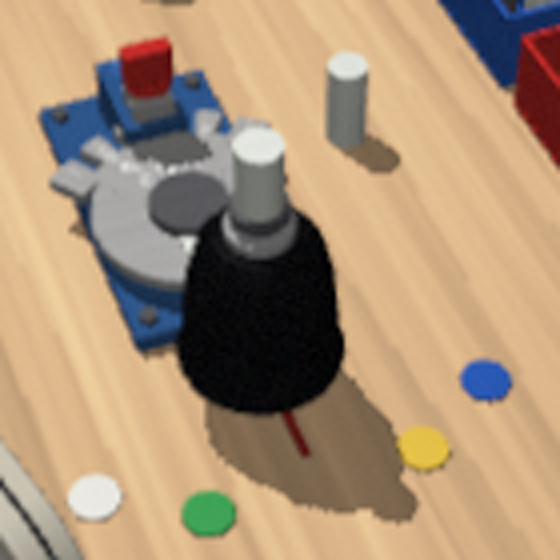

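```bash
cat > loc.py <<'E'
from station import *
import numpy as np
from scipy.optimize import least_squares
def proj(n,p):
    c=camera_info(n);K=c["intrinsics"];q=np.linalg.inv(c["T"])@np.append(p,1)
    return np.array([K[0,2]+K[0,0]*q[0]/-q[2],K[1,2]+K[1,1]*-q[1]/-q[2]])
def ray(n,uv,z):
    c=camera_info(n);K=c["intrinsics"];T=np.array(c["T"])
    d=T[:3,:3]@np.array([(uv[0]-K[0,2])/K[0,0],-(uv[1]-K[1,2])/K[1,1],-1]);o=T[:3,3]
    return o+d*(z-o[2])/d[2]
E
python3 - <<'E'
from loc import *
P=dict(tube=((237.6,193.6),(294.4,241),.226),tip=((215.6,243.6),(306.6,318.6),.036),knob=((318.2,213.2),(266.7,217.2),.118),
 Y=((218.9,271.8),(335.8,316.8),.003),B=((232.5,287.5),(351.4,300),.003),G=((217,235.6),(282,333.2),.003),W=(None,(253.5,329.2),.003))
for k,(a,b,z) in P.items(): print(k,[np.round(ray(n,u,z)[:2],4) for n,u in (("scene",a),("side",b)) if u])
def f(v):
    d=np.array([np.cos(v[2]),np.sin(v[2])]);r=[]
    for k,s in (("tube",.14),("tip",.22),("knob",-.085)):
        a,b,z=P[k];p=np.append(v[:2]+s*d,z); r+=[proj("scene",p)-a,proj("side",p)-b]
    return np.concatenate(r)
s=least_squares(f,[.5,-.2,-1.5]);v=s.x;print(v,np.round(s.fun,1))
for k in "YBGW":
    p=np.mean([ray(n,u,.003)[:2] for n,u in zip(("scene","side"),P[k][:2]) if u],0)-v[:2];a=np.arctan2(p[1],p[0])-v[2];print(k,p+v[:2],np.hypot(*p),a)
d=np.array([np.cos(v[2]),np.sin(v[2])]);print("tube",v[:2]+.14*d,"knob",v[:2]-.085*d)
E
```

```text
tube [array([ 0.5572, -0.1239]), array([ 0.5583, -0.1218])]
tip [array([ 0.5571, -0.2033]), array([ 0.5579, -0.2025])]
knob [array([0.5627, 0.1012]), array([0.5615, 0.0993])]
Y [array([ 0.6373, -0.2021]), array([ 0.6387, -0.201 ])]
B [array([ 0.6993, -0.168 ]), array([ 0.6994, -0.1666])]
G [array([ 0.4954, -0.1988]), array([ 0.4948, -0.1983])]
W [array([ 0.433 , -0.1617])]
[ 0.56058391  0.01664054 -1.5865089 ] [ 0.2  0.3  0.3  0.4  0.   0.  -0.2  0.4  0.1 -0.2 -0.1 -0.6]
Y [ 0.63801829 -0.20155014] 0.2315237711432244 0.3567398939568145
B [ 0.69932719 -0.167308  ] 0.23040564886309745 0.6619284601637234
G [ 0.49511067 -0.19856013] 0.22494015271522236 -0.27963206314277533
W [ 0.43300945 -0.16167394] 0.21925167104702312 -0.6053051087000199
tube [ 0.55838424 -0.12334218] knob [0.56191942 0.10163004]
```

```bash
cat >> loc.py <<'E'
import cv2
piv=np.array([.56058,.01664]);th=-1.5865
d0=np.array([np.cos(th),np.sin(th)]);K=piv-.085*d0
def q(yaw): return [0,np.cos(yaw/2),np.sin(yaw/2),0]
def tube(phi,z): 
    a=th+phi; return [piv[0]+.14*np.cos(a),piv[1]+.14*np.sin(a),z], q(a+np.pi)
def st(m): print(m,"t%.1f"%get_time(),"p",np.round(get_tcp_pos(),4),"F",np.round(get_ft_force(),1),"w%.3f"%get_grip_width(),"ff",np.round(get_finger_force(),1))
def snap(n,name,box=None):
    im=read_camera(n)[:,:,::-1]
    if box: im=cv2.resize(im[box[1]:box[3],box[0]:box[2]],None,fx=4,fy=4,interpolation=cv2.INTER_CUBIC)
    cv2.imwrite(f"pics/{name}.png",im)
yk=th+3*np.pi/2  # tool y along the fixture y
E
python3 - <<'E'
from loc import *
p=get_tcp_pos(); movel([p[0],p[1],.36],v=.25)
move_pose([*K,.22],q(yk)); print(get_joint_pos()); st("above")
print(movel([*K,.094],v=.1,until_force=8)); st("down")
command_gripper(0.0); st("grip")
E
```

```text
[ 1.56880500e-01  3.47562603e-01  1.75336710e+00 -1.16291544e-04
  1.04039758e+00 -1.39680388e+00]
above t3.4 p [0.5622 0.1009 0.2201] F [-0.2  1.2  0. ] w1.000 ff 0.0
False
down t4.8 p [0.5624 0.1017 0.0947] F [ 0.  -0.1  0.2] w0.997 ff 0.0
grip t5.9 p [0.5619 0.1014 0.094 ] F [ 0.4 -1.7  0. ] w0.179 ff 30.0
```

Run:
```python
from loc import *
movel([*K,.1105],v=.03); st("lift")
j=np.array(get_joint_pos()); 
for k in range(1): j[5]+=1.4; movej(j); st("twist"); print(get_ft_torque())
snap("side","c",(230,180,330,280))
movel([*K,.1065],v=.03); st("lower")
command_gripper(.6); st("open"); movel([*K,.22],v=.2); wait(.2)
snap("side","c2",(230,180,330,280)); st("up")
a=cv2.imread("pics/c.png");b=cv2.imread("pics/c2.png");cv2.imwrite("pics/cc.png",np.hstack([a,b]))
```

```text
lift t6.6 p [0.5617 0.1015 0.1103] F [  3.2  -3.1 -11.2] w0.178 ff 30.0
twist t7.9 p [0.5603 0.0999 0.1096] F [  0.7 -10.1 -10. ] w0.180 ff 30.0
[-1.89397133 -0.33599167 -0.04330072]
lower t8.2 p [0.5603 0.1    0.106 ] F [ -1.3 -10.2  -7.2] w0.179 ff 30.0
open t9.0 p [0.5619 0.1017 0.1065] F [ 0.3 -0.2 -0.3] w0.597 ff 0.0
up t9.9 p [0.5612 0.1015 0.2186] F [-0.1 -0.4  0.5] w0.597 ff 0.0
```

View pics/cc.png

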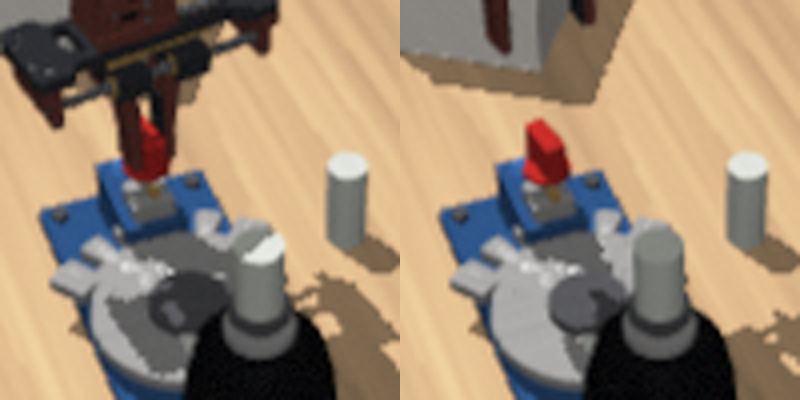

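Held out and twisted, with the gripper off. Now I'll swing the arm.

Run:
```python
from loc import *
movel([*K,.30],v=.3)
p,o=tube(0,.29); move_pose(p,o); p,o=tube(0,.192); print(movel(p,o,v=.12,until_force=8)); st("at tube")
command_gripper(0.0); st("grip")
for phi in np.arange(.05,.26,.05):
    movel(*tube(phi,.192),v=.05); st("%.2f"%phi)
wait(.3); command_gripper(.6); st("open")
movel(tube(.25,.29)[0],v=.2)
snap("side","s1",(230,200,370,345)); st("")
```

```text
False
at tube t12.2 p [ 0.559  -0.1233  0.1927] F [ 0.6 -0.2 -0.1] w0.603 ff 0.0
grip t12.7 p [ 0.5583 -0.1235  0.1924] F [-2.2  0.2  4.4] w0.333 ff 30.0
0.05 t13.0 p [ 0.566  -0.1233  0.1924] F [0.3 1.1 5.6] w0.336 ff 30.0
0.10 t13.3 p [ 0.5728 -0.1228  0.1924] F [0.4 1.8 5.8] w0.335 ff 30.0
0.15 t13.6 p [ 0.5796 -0.1219  0.1924] F [0.1 0.7 6.3] w0.337 ff 30.0
0.20 t13.9 p [ 0.5865 -0.1207  0.1924] F [0.3 2.8 5.7] w0.335 ff 30.0
0.25 t14.2 p [ 0.5933 -0.1192  0.1924] F [-1.4  3.7  7.6] w0.335 ff 30.0
open t15.0 p [ 0.593  -0.1196  0.1919] F [ 0.2  0.1 -0.1] w0.601 ff 0.0
 t15.7 p [ 0.5921 -0.1194  0.2884] F [-0.4 -1.  -0.2] w0.596 ff 0.0
```

View pics/s1.png

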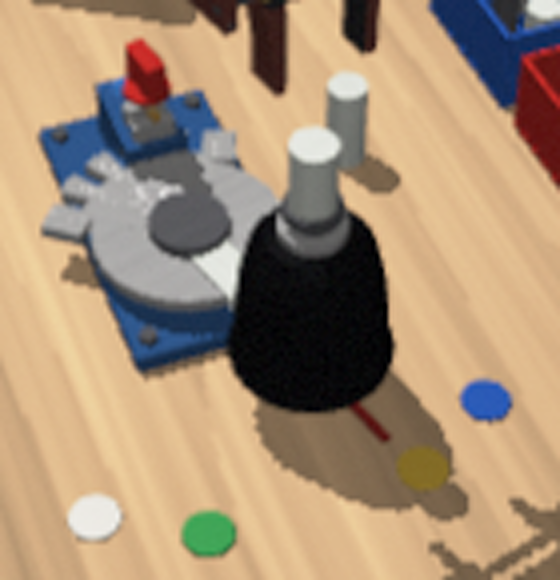

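Arm at 0.25 rad, with the pointer tip at crop (388,438), about 27 mm from the yellow disc (422,468). The plunger is still out. Now I'll twist it back.

Run:
```python
from loc import *
K=np.array([.5612,.1009])
p=get_tcp_pos(); movel([p[0],p[1],.31],v=.2)
move_pose([*K,.24],q(yk-1.4)); print(movel([*K,.1075],v=.12,until_force=8)); st("at knob")
command_gripper(0.0); st("grip")
movel([*K,.1115],v=.03); st("lift")
j=np.array(get_joint_pos()); j[5]-=1.4; movej(j); st("back"); print(get_ft_torque())
print(movel([*K,.103],v=.02,until_force=9)); st("lower")
command_gripper(.6); st("open"); movel([*K,.24],v=.2)
snap("side","s2",(230,180,330,280)); st("up")
```

```text
False
at knob t18.2 p [0.5618 0.101  0.1082] F [ 0.5  0.  -0.3] w0.598 ff 0.0
grip t18.8 p [0.5603 0.1007 0.1075] F [-4.6 -1.2  5.4] w0.179 ff 30.0
lift t19.1 p [0.5601 0.1007 0.1105] F [ -0.5  -0.8 -10.5] w0.179 ff 30.0
back t20.4 p [0.5605 0.1011 0.1105] F [  1.5   3.5 -10.3] w0.180 ff 30.0
[ 0.83107618 -0.3179746   0.06052254]
True
lower t20.8 p [0.5607 0.1013 0.1032] F [-0.2  0.7  5.6] w0.176 ff 30.0
open t21.5 p [0.5588 0.1015 0.1014] F [-0.4  0.   0.5] w0.597 ff 0.0
up t22.4 p [0.5602 0.1007 0.2385] F [-0.2 -0.1  0.2] w0.602 ff 0.0
```

View pics/s2.png

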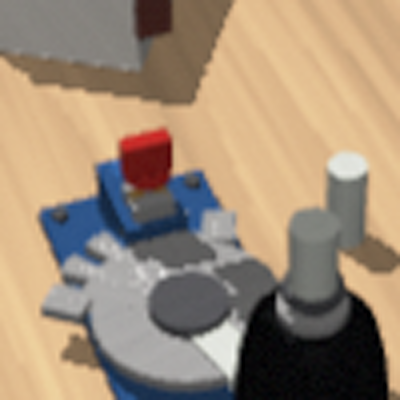

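Knob untwisted, pin riding on the plate. Now I'll feel for the notch.

Run:
```python
from loc import *
p=get_tcp_pos(); movel([p[0],p[1],.31],v=.3)
p,o=tube(.25,.29); move_pose(p,o); movel(tube(.25,.192)[0],o,v=.12,until_force=8)
command_gripper(0.0); st("grip")
for phi in np.arange(.265,.44,.015):
    h=movel(*tube(phi,.192),v=.012,until_force=14)
    t=np.array([-np.sin(th+phi),np.cos(th+phi)]);f=np.array(get_ft_force())[:2]@t
    g=np.array(get_tcp_pos())[:2]-piv; print("%.3f"%phi,h,"ft %.1f"%f,"ang %.3f"%(np.arctan2(g[1],g[0])-th))
    if h or abs(f)>11: break
st("stop"); snap("side","s3",(230,180,330,280))
```

```text
grip t25.1 p [ 0.5933 -0.1196  0.1925] F [ 0.3 -0.4  3.6] w0.334 ff 30.0
0.265 False ft -2.4 ang 0.264
0.280 False ft -2.6 ang 0.279
0.295 False ft -0.9 ang 0.297
0.310 False ft -0.7 ang 0.313
0.325 False ft -0.9 ang 0.327
0.340 False ft -5.8 ang 0.334
0.355 False ft -12.2 ang 0.337
stop t27.4 p [ 0.6047 -0.116   0.1924] F [-11.8  -3.2  11.9] w0.337 ff 30.0
```

View pics/s3.png

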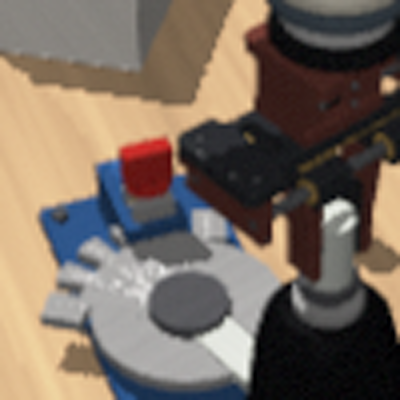

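Blocked at about 0.335 rad and the knob sits lower, so the pin snapped in. I'll relax, release and verify.

Run:
```python
from loc import *
movel(*tube(.323,.192),v=.012); st("relax"); wait(.3)
command_gripper(.6); st("open"); movel(tube(.323,.30)[0],v=.2)
p=get_tcp_pos(); move_pose([.45,-.35,.36],get_ee_rot()); wait(.3); st("")
snap("side","s4",(230,180,330,280)); snap("scene","s4b",(255,150,355,250))
a=cv2.imread("pics/side0.png")[180:280,230:330];b=cv2.imread("pics/scene0.png")[150:250,255:355]
r=lambda i:cv2.resize(i,(300,300),interpolation=cv2.INTER_CUBIC)
cv2.imwrite("pics/fin.png",np.vstack([np.hstack([r(a),r(cv2.imread("pics/s4.png"))]),np.hstack([r(b),r(cv2.imread("pics/s4b.png"))])]))
# red centroid, before / after
for n,bx,f in (("side",(255,205,280,235),"side0"),("scene",(308,200,330,228),"scene0")):
    for im in (cv2.imread(f"pics/{f}.png"),read_camera(n)[:,:,::-1]):
        c=im[bx[1]:bx[3],bx[0]:bx[2]].astype(int); m=(c[:,:,2]>110)&(c[:,:,1]<70); y,x=np.nonzero(m); print(n,m.sum(),x.mean()+bx[0],y.mean()+bx[1],y.min()+bx[1])
e=np.array([.56058,.01664,.103])-.085*np.array([*d0,0])
for n in ("side","scene"): print(n,[np.round(proj(n,e+[0,0,h]),1) for h in (0,.002,.008)])
```

```text
relax t28.0 p [ 0.6026 -0.1168  0.1924] F [-2.4  0.4  6.8] w0.338 ff 30.0
open t28.9 p [ 0.6029 -0.1168  0.1919] F [ 0.5 -0.8  0.8] w0.599 ff 0.0
 t30.9 p [ 0.4506 -0.3493  0.3598] F [-0.6 -0.3 -0. ] w0.598 ff 0.0
side 47 266.04255319148933 217.70212765957447 215
side 9 270.1111111111111 229.22222222222223 226
scene 60 316.95 215.43333333333334 209
scene 63 316.8253968253968 215.6984126984127 209
side [array([266.8, 220.7]), array([266.8, 220.2]), array([266.7, 218.5])]
scene [array([318.1, 216.6]), array([318.1, 216.1]), array([318.2, 214.7])]
```

View pics/fin.png

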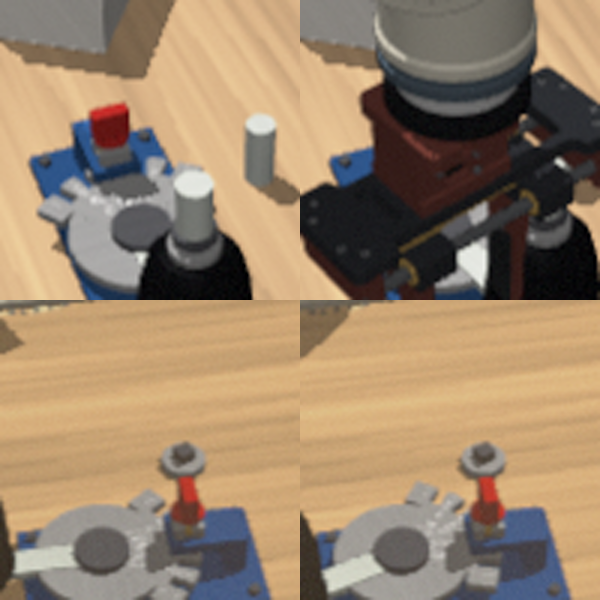

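The scene view shows the knob back at its starting height (centroid row 215.7, against 215.4 at home), untwisted, with the arm at about 0.325 rad and the gripper clear.

```bash
python3 -c "
from station import *
print(job_done())"
```

```text
the job is handed in; nothing more can be done
None
```

The job is handed in: the camera shows the plunger at its home height with the knob untwisted, the arm blocked in the notch at about 0.32 rad, the pointer by my estimate about 13 mm from the yellow disc's centre, and the gripper clear; the judge's verdict was not returned.

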